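Fold down the tilting stage and hold the sample slide flush on it

ROBOT

A 6-joint arm with a two-finger parallel gripper is mounted at the origin on the work surface. World frame = base frame: x ahead of the robot, y to its left, z up, the work surface at z = 0. Lengths are in m, angles in degrees, forces in N, time in s.
With the tool pointing down it reaches from about 0.25 to 0.725 m from the base axis. Payload 9.7 kg.
Tool frame: the origin (TCP) lies midway between the tips of the shut fingers; the grasp point (between the pads) lies bot.hold_point_z behind it (bot.hold_point_z is the distance from the TCP to the grasp point, in m); z points along the fingers, y is the line along which they close (so a half turn about z gives the same grasp; the last joint's range is limited). The gripper opens to 85 mm and grips with 20 to 120 N. Pads are 22 mm wide; open, the fingers measure 114 mm over their backs; the gripper's body (76 mm by 85 mm) begins 54 mm behind the grasp point. The pads swing forward as they close: fully open they stand 13 mm farther back than shut.
Start: joints at [-72.135, 4.979, 10.078, 95.1, 0, 90], TCP at [0.169, -0.523, 0.231] pointing down, gripper open.
Joint ranges: [-179.16, 179.16], [-48.56, 103.87], [-65.8, 70.77], [-126.05, 130.52], [-82.76, 87.17], [-180, 180]. Speed limits (degrees/s): [127.2, 127.2, 147.25, 180, 180, 180].

INTERFACE

Orientations are given as [roll, pitch, yaw] about the fixed x, y, z axes, in that order (R = Rz(yaw) Ry(pitch) Rx(roll)).
In Python, from workcell import bot, camera, camera_model, ticket gives the robot as it stands.
- The arm moves only by the tool send_rows, never from a script. Its argument "targets" is text: rows parted by semicolons, each of 5 numbers parted by spaces: the shift along the tool's x, y, z in mm, then the turn about the tool's z in degrees, then the closure in counts, from 0 (fully open) to 255 (shut). A call has 1 to 20 rows; each row is the pose to reach, as a shift and turn from the pose commanded when the call began, along the tool's axes at that moment; what a row does not reach only later rows make up. A row lasts 1/8 s, in which the tool goes at most 62.5 mm and 10.7 degrees, less where a joint would pass 70% of its speed; a pose out of reach is approached as far as the arm can. A call with a gripper value outside its range is refused whole. The fingers move at their own pace and stop on an object; "newtons" is the grip in N (left out, the last holds). Time passes only in rows, so rows that repeat a pose let the fingers close. It gives the time, the measured TCP pose, the force, the opening and the grip force at its end, in the units of the state.
- bot.get_obs(): the state, without advancing time (a new reading comes with each control period).
- camera(name): name is "side" or "top" or "wrist"; returns the picture (420x560x3 uint8, blue, green, red); there is no depth.
- camera_model(name): a dict with "K" (3x3 intrinsics, pixels), "dist_coeffs" ([k1, k2, p1, p2, k3] as OpenCV has them; the pictures are not rectified), "pose" (4x4, takes a point from camera to world coordinates); the wrist camera has in their place "T_tool_cam" (4x4, takes a point from camera to tool coordinates, whose origin is the TCP and whose axes are the flange's). Camera axes: x right, y down, z forward; pixel columns grow to the right and rows downward; lengths in m; the calibration is good to about 2 mm. A picture is of the moment at which its call begins: read the wrist's pose just before it. camera_model takes no time and is no camera call.
- ticket.job_done(): hands the job in; it is judged then, once.
The state is a dict: "time": time; "q": joint angles; "qd": joint speeds; "joint_efforts": joint torques, N m; "ee_pos": TCP position; "tcp_rot": TCP orientation; "wrist_force": force on the tool from outside, world axes, zero at the start; "torque": the same for the moment, N m; "opening": finger opening in m; "grasp_force": force on a finger pad.
Only numpy, scipy, OpenCV 4.12 (cv2) and the standard library are available. Lean on these libraries where they do the work, as an engineer would, in place of code of your own. Each camera call takes 0.05 s, during which the arm holds its last target. There are 200 camera calls.

TASK

Swing the open black leaf of the tilting inspection stage all the way shut, so that its yellow tab drops behind the brass rim. Then pick the steel sample slide out of the red tray by its orange fin, tilt it to match the slope of the leaf and press it gently, flat and flush, against the black face, centred in the white frame with its long side running uphill. Finish while still gripping the slide and pressing it lightly on the face; do not let go, and leave the other things on the table where they are.

Things in the scene. Friction and masses are not known exactly. Their poses are not given: they have to be found in the camera images.
- stage: Tilting stage: grey base 150 x 140 x 10 mm fixed to the table (origin under its centre, x away from the robot, turned up to 0.25 rad). It carries an aluminium cradle sloping up and away from the robot, locked firmly at 14 to 31 degrees (differs each time), at most 110 mm high, with a brass rim on its -y side. The black leaf lies on the cradle when shut.
- leaf_hinge (a point): Middle of the hinge line of the black leaf, on the cradle; it does not turn with the leaf. Axes: x along the hinge, uphill, away from the robot; y level; z the normal of the slope, up and towards the robot. The shut leaf lies from this line towards -y.
- leafplate (a joint): Leaf's hinge angle: 0 shut, tab behind the rim; grows as the free edge lifts; 1.57 is square to the slope. Starts at 0.8 to 1.4. Stiff: stays where left, 0.13 N m to turn, no latch. Leaf 100 mm along the hinge, 101 mm out to its free edge, 5 mm thick, plus a yellow tab (44 mm wide, 10 mm further) mid-edge. Push on its black framed face near the free edge to shut it.
- face (a point): Centre of the leaf's rigid black face (printed white frame, 82 x 62 mm), on the surface, 51 mm from the hinge line; moves with the leaf. z points out of the face, x uphill along the hinge, -y to the free edge. With the leaf shut it lies 51 mm to -y and 5 mm to +z of leaf_hinge, with the same axes.
- slide_grip (a point): The sample slide, a steel plate 70 x 50 x 6 mm with an upright orange fin on its middle to grip: fin 34 mm long (slide's x, the long side), 12 mm thick (slide's y), 36 mm high, its top 42 mm above the slide's underside. This point lies in the fin's middle, 27 mm above the underside. z is up out of the plate. 80 to 150 g.
- tray_floor (a point): The red tray in which the slide starts, lying flat: 170 x 140 mm, 18 mm high, walls 4 mm. This point is the centre of its inner floor, 4 mm above the table.
- ball_vise: Round steel ball vise, 86 mm across, 70 mm high, 0.9 kg, standing; origin at the centre of its underside. Bystander.
- jar: Small amber jar, 48 mm across, 60 mm high, standing; origin at the centre of its underside. Bystander.
- tape_roll: Orange roll, 72 mm across, 20 mm high, lying flat; origin at the centre of its underside. Bystander.
- graver: Hand tool like a screwdriver, 150 mm long, lying between the stage and the tray along its x; origin at its underside. Bystander.

How it is judged:
By the outcome, as a careful person would: the job done as asked, in the order asked, and still so for the second after the job is handed in, while the arm keeps its last pose, push and grip.
It also fails if it takes over 64 s, if anything falls off the work surface, if the arm or the gripper's body presses on something with over 40 N, if the wrist force passes 120 N, or if a joint passes its speed limit or range.

## Working session

There is one attempt and no reset: what is moved stays moved. The work goes in short steps, Python scripts to look and compute and a tool call to move; the robot and the scene stay as the last step left them, time stands still between calls to the robot, and variables do not carry over. Pictures are saved under pics/ and viewed, at most 10 in all, crops included, and the job is handed in when it is done.

Besides the shell and the picture viewer there is one more tool, called after "Call:" as name(argument=value, ...) on one line, values as JSON. send_rows: Moves the arm, as the interface text tells. Its arguments: {"type":"object","properties":{"targets":{"type":"string"},"newtons":{"type":"number"}},"required":["targets"]}

```bash
ls; mkdir -p pics; python3 - <<'E'
from workcell import bot,camera,camera_model
import cv2,numpy as np
print(bot.hold_point_z); o=bot.get_obs(); print(o)
a=camera("side");b=camera("top")
cv2.imwrite("pics/side.png",a);cv2.imwrite("pics/top.png",b)
for n in("side","top","wrist"):print(camera_model(n))
E
```

```text
pics
0.0187
{'time': 0.0, 'q': array([-7.21332765e+01,  5.01282579e+00,  1.00334217e+01,  9.50998643e+01,
       -9.03015266e-05,  9.00010871e+01]), 'qd': array([ 0.03729057,  0.00052698,  0.0338359 , -0.04994822, -0.0280327 ,
       -0.05343442]), 'joint_efforts': array([ 2.80553017e-03, -5.20398545e+01,  4.64790058e+01,  1.68541790e-02,
       -1.19204374e-04,  5.59300258e-05]), 'ee_pos': array([ 0.16866935, -0.52325067,  0.23055727]), 'tcp_rot': array([-1.79920732e+02,  9.18054682e-05,  1.78656365e+01]), 'wrist_force': array([ 0.45997315,  0.31122791, -0.23209708]), 'torque': array([ 0.00868441,  0.01729357, -0.02847608]), 'grasp_force': 0.0, 'opening': 0.0856107285707869}
{'K': array([[407.78055327,   0.        , 275.70422673],
       [  0.        , 407.78055327, 209.39627   ],
       [  0.        ,   0.        ,   1.        ]]), 'dist_coeffs': array([0.00141617, 0.        , 0.        , 0.        , 0.        ]), 'pose': array([[ 0.92724353, -0.29656745,  0.22862017,  0.44845303],
       [-0.37407086, -0.70582037,  0.60157177, -0.45953939],
       [-0.01704183, -0.64332368, -0.765
[... 488 characters left out ...]
525, -0.99658156,  0.96650452],
       [ 0.        ,  0.        ,  0.        ,  1.        ]])}
{'K': array([[291.53431753,   0.        , 281.67906408],
       [  0.        , 291.53431753, 213.03098181],
       [  0.        ,   0.        ,   1.        ]]), 'dist_coeffs': array([-0.00322143,  0.        ,  0.        ,  0.        ,  0.        ]), 'T_tool_cam': array([[ 2.86985565e-04, -9.56435881e-01, -2.91942328e-01,
         7.44296787e-02],
       [ 9.99999532e-01,  4.78262799e-06,  9.67352545e-04,
         6.63736467e-04],
       [-9.23814432e-04, -2.91942469e-01,  9.56435435e-01,
        -1.43228773e-01],
       [ 0.00000000e+00,  0.00000000e+00,  0.00000000e+00,
         1.00000000e+00]])}
```

View pics/side.png

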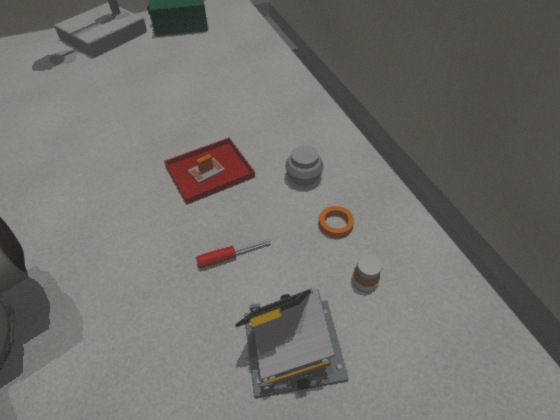

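View pics/top.png

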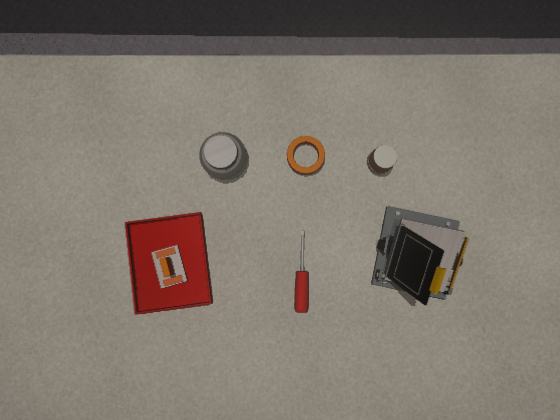

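The side view shows the stage at about (293,340) with its leaf open, and the tray at (210,170). In the top view the stage is at about (420,255), with the framed black face towards +y and the yellow tab at (438,280). The slide is at (169,267), with the tray around it.

```bash
python3 - <<'E'
import cv2,numpy as np
a=cv2.imread("pics/side.png");b=cv2.imread("pics/top.png")
f=lambda i,x,y,w,h:cv2.convertScaleAbs(cv2.resize(i[y:y+h,x:x+w],(400,600*400//400),interpolation=cv2.INTER_CUBIC),alpha=1.4)
cv2.imwrite("pics/c1.png",np.hstack([f(b,365,195,110,120*110//80 if 0 else 165),f(a,230,270,120,180)]))
# slide/tray
hsv=cv2.cvtColor(b,cv2.COLOR_BGR2HSV)
print(hsv[267,165],hsv[250,167],hsv[280,438],b[267,165],b[252,165],b[240,140])
cv2.imwrite("pics/c2.png",cv2.convertScaleAbs(np.hstack([cv2.resize(b[235:300,140:200],(369,400),interpolation=cv2.INTER_CUBIC),cv2.resize(a[140:200,170:245],(425,400))]),alpha=1.4))
E
```

```text
[ 15 215 159] [ 10 179 160] [ 22 237 126] [ 25  91 159] [ 48  86 160] [ 22  26 135]
```

View pics/c1.png

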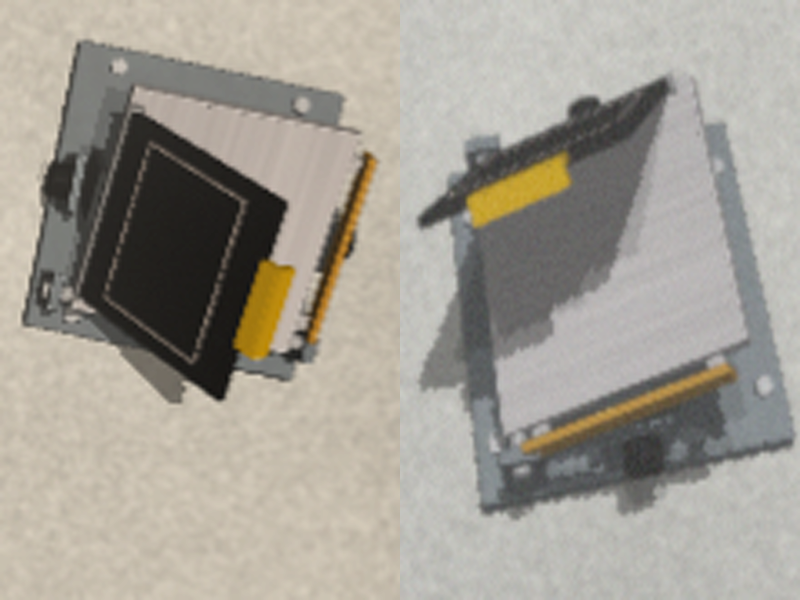

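View pics/c2.png

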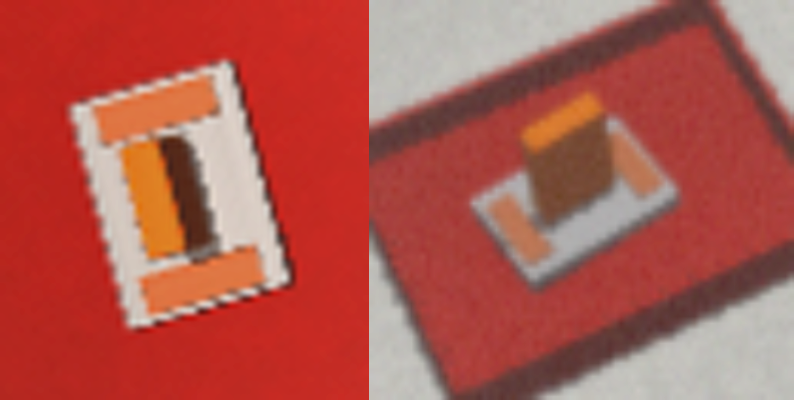

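The crops show base corners (80,40), (343,95), (25,325) and (290,378) in c1's left half. The tab's outer edge runs (295,267)-(262,358) there and (572,185)-(470,228) in the right half. In c2 the fin top is centred at about (153,198). I'll triangulate these.

```bash
cat > h.py <<'E'
import numpy as np,cv2
from workcell import bot,camera,camera_model
from scipy.spatial.transform import Rotation as R
def toolT(o):
    T=np.eye(4);T[:3,:3]=R.from_euler('xyz',o['tcp_rot'],degrees=True).as_matrix();T[:3,3]=o['ee_pos'];return T
def ray(n,uv,T=None):
    m=camera_model(n);P=m['pose'] if T is None else T@m['T_tool_cam']
    p=cv2.undistortPoints(np.array(uv,float).reshape(-1,1,2),m['K'],m['dist_coeffs'])[:,0]
    d=np.c_[p,np.ones(len(p))]@P[:3,:3].T
    return P[:3,3],d/np.linalg.norm(d,axis=1)[:,None]
def onz(n,uv,z,T=None):
    c,d=ray(n,uv,T);return c+d*((z-c[2])/d[:,2])[:,None]
def tri(uva,uvb):
    c,d=ray('top',uva);e,f=ray('side',uvb);out=[]
    for a,b in zip(d,f):
        s=np.linalg.lstsq(np.c_[a,-b],e-c,rcond=None)[0];p,q=c+s[0]*a,e+s[1]*b
        out.append(np.r_[(p+q)/2,np.linalg.norm(p-q)])
    return np.array(out)
E
python3 - <<'E'
from h import *
np.set_printoptions(precision=4,suppress=True)
t=lambda l:np.array(l)/3.636+[365,195]
s=lambda l:(np.array(l)-[400,0])/3.333+[230,270]
b=onz('top',t([(80,40),(343,95),(25,325),(290,378)]),0.01);print("base",b,b.mean(0))
print("rim up/down, tab up/down, crad TR, TL",tri(t([(373,155),(315,342),(295,267),(262,358),(362,130),(130,88)]),s([(735,370),(525,448),(572,185),(470,228),(748,345),(690,75)])))
im=cv2.imread("pics/top.png");h=cv2.cvtColor(im,cv2.COLOR_BGR2HSV)
# slide fin top & plate
f=lambda l:np.array(l)/6.15+[140,235]
print("plate",onz('top',f([(72,105),(232,62),(290,283),(130,327)]),0.01))
print("fin",onz('top',f([(120,145),(155,138),(188,250),(150,258)]),0.046))
red=(((h[...,0]<8)|(h[...,0]>172))&(h[...,1]>150)&(h[...,2]>60)).astype(np.uint8);red[:,230:]=0
r=cv2.minAreaRect(cv2.findNonZero(red));print("tray",r,onz('top',cv2.boxPoints(r),0.018))
E
```

```text
base [[ 0.6509 -0.1705  0.01  ]
 [ 0.621  -0.3062  0.01  ]
 [ 0.5049 -0.1384  0.01  ]
 [ 0.4765 -0.2734  0.01  ]] [ 0.5633 -0.2222  0.01  ]
rim up/down, tab up/down, crad TR, TL [[ 0.5877 -0.3066  0.0466  0.003 ]
 [ 0.4925 -0.2897  0.0008  0.0028]
 [ 0.5376 -0.2368  0.1378  0.0006]
 [ 0.4949 -0.228   0.1132  0.0019]
 [ 0.5987 -0.3002  0.0492  0.0058]
 [ 0.6223 -0.1804  0.0757  0.0008]]
plate [[0.5695 0.2689 0.01  ]
 [0.5818 0.2212 0.01  ]
 [0.5155 0.2035 0.01  ]
 [0.5031 0.2509 0.01  ]]
fin [[0.5578 0.246  0.046 ]
 [0.5597 0.236  0.046 ]
 [0.5274 0.2262 0.046 ]
 [0.5253 0.2371 0.046 ]]
tray ((167.38040161132812, 262.8194580078125), (93.236083984375, 77.20848846435547), 83.04703521728516) [[0.6267 0.319  0.018 ]
 [0.6426 0.179  0.018 ]
 [0.473  0.1579 0.018 ]
 [0.4585 0.296  0.018 ]]
```

```bash
python3 - <<'E'
from h import *
np.set_printoptions(precision=4,suppress=True)
t=lambda l:np.array(l)/3.636+[365,195]
s=lambda l:(np.array(l)-[400,0])/[3.333,4.]+[230,270]
p=tri(t([(373,155),(315,342),(295,267),(262,358),(362,130),(130,88),(222,400)]),s([(735,370),(525,448),(572,185),(470,228),(748,345),(690,75),(420,222)]))
print("rim up/down, tab up/down, crad TR, TL, leaf free down",p)
for i in(0,2):
  d=(p[i]-p[i+1])[:3];print(np.linalg.norm(d),np.degrees([np.arctan2(d[1],d[0]),np.arcsin(d[2]/np.linalg.norm(d))]))
E
```

```text
rim up/down, tab up/down, crad TR, TL, leaf free down [[ 0.5887 -0.2929  0.0859  0.0009]
 [ 0.4985 -0.2734  0.0513  0.0012]
 [ 0.539  -0.2315  0.1549  0.0011]
 [ 0.4977 -0.2215  0.1352  0.0001]
 [ 0.5993 -0.2875  0.0861  0.002 ]
 [ 0.6222 -0.1784  0.0847  0.0016]
 [ 0.479  -0.2062  0.1243  0.0014]]
0.09859267103812817 [-12.1833  20.5512]
0.046881284580906415 [-13.6055  24.9052]
```

Call:
send_rows(targets="50 -22 0 5 255;100 -45 0 8 255;150 -67 0 12 255;200 -90 0 15 255;250 -112 0 19 255;300 -135 0 22 255;350 -157 0 26 255;400 -180 0 29 255;450 -202 0 30.2 255;485 -218 0 30.2 255;485 -218 0 30.2 255;485 -218 0 30.2 255;485 -218 0 30.2 255", newtons=40)

```text
time: 1.72
ee_pos: [0.5629, -0.168, 0.2314]
tcp_rot: [180.0, -0.0, -12.4]
wrist_force: [-0.2, 0.1, -0.6]
opening: 0.0001
grasp_force: 0.0
```

```bash
python3 - <<'E'
from h import *
o=bot.get_obs();a=camera("wrist");cv2.imwrite("pics/w1.png",a);np.save("w1.npy",toolT(o));print(o['ee_pos'],o['tcp_rot'],o['opening'],o['wrist_force'],o['q'])
E
```

```text
[ 0.56286924 -0.16798472  0.2314449 ] [ 1.79992256e+02 -4.15633924e-03 -1.24023584e+01] 0.00010312429526175723 [-0.15632271  0.06446571 -0.57963682] [-1.66137971e+01  1.02422650e+01  1.59300521e+01  9.56830732e+01
 -7.41824455e-03  1.75788561e+02]
```

View pics/w1.png

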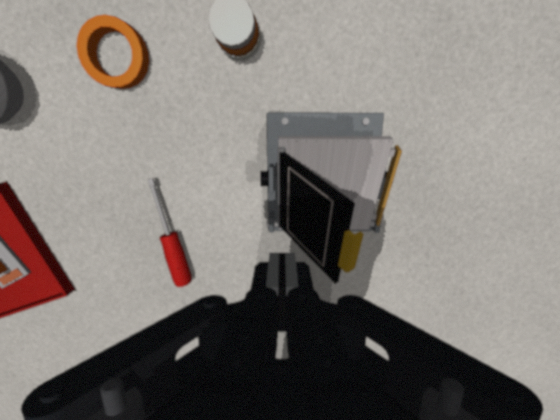

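The wrist view shows the base edges square to the image, so yaw is good at -12.4. The leaf's frame is at about (310,205), its tab is at (350,250), and the fingertips are over the hinge side at (280,265). Next I push the leaf.

Call:
send_rows(targets="0 -2 40 0 255;0 -2 80 0 255;0 10 82 0 255;0 21 85 0 255;0 32 90 0 255;0 42 96 0 255;0 51 104 0 255;0 59 113 0 255;0 66 124 0 255;0 72 135 0 255;0 75 143 0 255;0 77 150 0 255;0 77 150 0 255;0 77 150 0 255")

```text
time: 3.52
ee_pos: [0.547, -0.2423, 0.0814]
tcp_rot: [180.0, 0.0, -12.3]
wrist_force: [0.2, 0.7, 0.2]
opening: 0.0002
grasp_force: 0.0
```

Call:
send_rows(targets="0 0 2 0 255;0 0 4 0 255;0 0 6 0 255;0 0 8 0 255;0 0 8 0 255")

```text
time: 4.15
ee_pos: [0.5469, -0.2424, 0.073]
tcp_rot: [-180.0, 0.0, -12.3]
wrist_force: [-0.4, -1.1, 0.2]
opening: -0.0004
grasp_force: 0.1
```

Call:
send_rows(targets="0 0 1 0 255;0 0 2 0 255;0 0 3 0 255;0 0 3 0 255")

```text
time: 4.65
ee_pos: [0.5471, -0.2425, 0.0704]
tcp_rot: [180.0, -0.0, -12.3]
wrist_force: [0.1, -0.2, 2.3]
opening: -0.0002
grasp_force: 0.9
```

```bash
python3 - <<'E'
from h import *
o=bot.get_obs();a=camera("side");print(o['wrist_force'],o['ee_pos'])
cv2.imwrite("pics/s2.png",cv2.convertScaleAbs(cv2.resize(a[260:420,200:400],(750,600),interpolation=cv2.INTER_CUBIC),alpha=1.4))
E
```

```text
[ 0.14651254 -0.22914175  2.31665914] [ 0.54708058 -0.24247855  0.07044927]
```

View pics/s2.png

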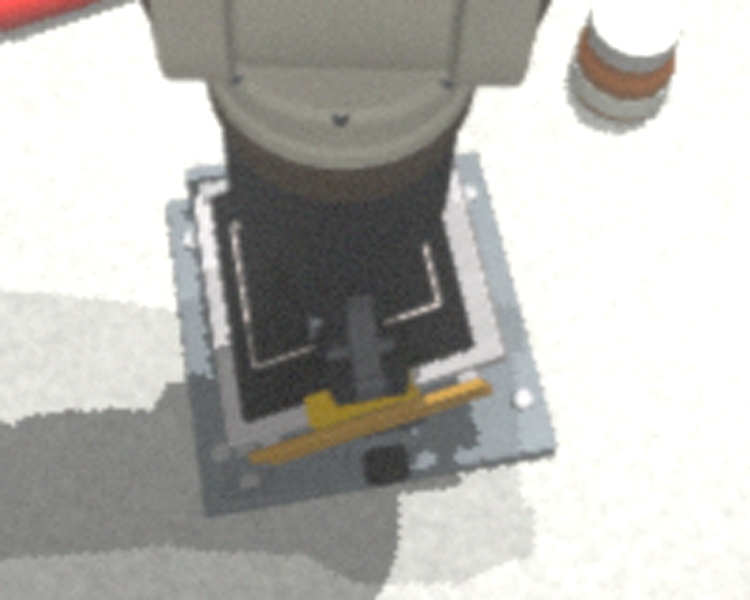

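The leaf is nearly or fully down, with its yellow tab (360,405) at the brass rim. I'll press on to reach a firm stop.

Call:
send_rows(targets="0 0 1 0 255;0 0 2 0 255;0 0 2 0 255")

```text
time: 5.08
ee_pos: [0.5473, -0.2426, 0.07]
tcp_rot: [180.0, -0.1, -12.3]
wrist_force: [-3.9, 1.2, 11.8]
opening: 0.0
grasp_force: 6.6
```

Call:
send_rows(targets="0 0 1 0 255;0 0 2 0 255;0 0 2 0 255")

```text
time: 5.45
ee_pos: [0.5475, -0.2426, 0.0696]
tcp_rot: [180.0, -0.2, -12.3]
wrist_force: [-7.2, 2.5, 22.5]
opening: 0.0001
grasp_force: 12.3
```

Firm stop at 22 N, so the leaf is shut. I'll retract and look from close by.

Call:
send_rows(targets="0 0 -30 0 255;-10 -5 -75 0 255;-40 -15 -115 0 120;-65 -27 -145 0 60;-70 -28 -150 0 0;-70 -28 -150 0 0;-70 -28 -150 0 0")

```text
time: 6.32
ee_pos: [0.4847, -0.2003, 0.2145]
tcp_rot: [-180.0, 0.1, -12.3]
wrist_force: [0.7, -0.5, 0.2]
opening: 0.085
grasp_force: 0.0
```

```bash
python3 - <<'E'
from h import *
o=bot.get_obs();a=camera("wrist");cv2.imwrite("pics/w2.png",a);np.save("w2.npy",toolT(o));print(o['ee_pos'],o['tcp_rot'],o['wrist_force'])
cv2.imwrite("pics/w2c.png",cv2.convertScaleAbs(cv2.resize(a[100:300,180:420],(720,600),interpolation=cv2.INTER_CUBIC),alpha=1.5))
E
```

```text
[ 0.48468794 -0.20032052  0.21452325] [-1.79978293e+02  1.31115929e-01 -1.23466562e+01] [ 0.71700128 -0.52955836  0.2101237 ]
```

View pics/w2c.png

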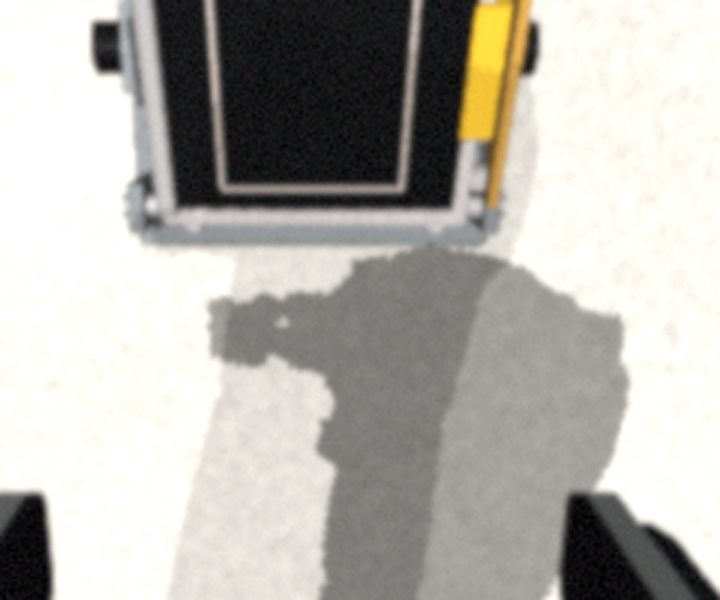

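The crop shows the shut leaf, with its tab tucked behind the brass rim at right. The frame's lower corners are at crop (222,190) and (403,190). I'll take the corners from the full picture.

```bash
python3 - <<'E'
from h import *
np.set_printoptions(precision=4,suppress=True)
def quad(m):
    c=max(cv2.findContours(m,cv2.RETR_EXTERNAL,cv2.CHAIN_APPROX_NONE)[0],key=cv2.contourArea)
    h=cv2.convexHull(c)
    q=cv2.approxPolyDP(h,0.05*cv2.arcLength(h,True),True)[:,0].astype(float)
    # refine: fit line per side
    L=[]
    for i in range(len(q)):
        a,b=q[i],q[(i+1)%len(q)];p=c[:,0].astype(float);d=b-a;l=np.linalg.norm(d);t=(p-a)@d/l/l;e=abs(np.cross(d/l,p-a))
        s=p[(t>.1)&(t<.9)&(e<2.5)];v=cv2.fitLine(s.astype(np.float32),cv2.DIST_HUBER,0,.01,.01).ravel();L.append(np.cross([v[2],v[3],1],[v[2]+v[0],v[3]+v[1],1]))
    r=[np.cross(L[i-1],L[i]) for i in range(len(q))];return np.array([x[:2]/x[2] for x in r])
a=cv2.imread("pics/w2.png");T=np.load("w2.npy");g=cv2.cvtColor(a,cv2.COLOR_BGR2GRAY)
b=(g<60).astype(np.uint8);n,l,st,ce=cv2.connectedComponentsWithStats(b)
for i in range(1,n):
    if st[i,4]>300:print(i,st[i],ce[i])
seed=l[130,285];inner=(l==seed).astype(np.uint8)
# frame: bright ring around inner
qi=quad(inner); d=cv2.dilate(inner,np.ones((9,9)))
ring=((d>0)&(inner==0)&(g>60)).astype(np.uint8);qo=quad(ring|inner)
m=camera_model('wrist');P=T@m['T_tool_cam']
print(qi,qo)
for nm,q in(('in',qi),('out',qo),('mid',(qi+qo)/2)):
    # order: up-left(+x,+y),up-right(+x,-y),down-right,down-left
    s=q[np.argsort(q[:,1])];u=s[:2][np.argsort(s[:2,0])];w=s[2:][np.argsort(-s[2:,0])];Q=np.r_[u,w]
    ob=np.array([[41,31,0],[41,-31,0],[-41,-31,0],[-41,31,0]])*1e-3
    k,r,t=cv2.solvePnP(ob,Q,m['K'],m['dist_coeffs'])
    W=P[:3,:3]@cv2.Rodrigues(r)[0];c=P[:3,:3]@t[:,0]+P[:3,3]
    print(nm,c,"slope",np.degrees(np.arcsin(W[2,0])),"yaw",np.degrees(np.arctan2(W[1,0],W[0,0])),"ytilt",np.degrees(np.arcsin(W[2,1])),W[:,2])
    ctr=np.cross(np.cross(np.r_[Q[0],1],np.r_[Q[2],1]),np.cross(np.r_[Q[1],1],np.r_[Q[3],1]));ctr=ctr[:2]/ctr[2]
    print(" center on z=.064,.067,.070",[onz('wrist',[ctr],z,T)[0] for z in(.064,.067,.070)])
E
```

```text
2 [ 228   68  115  101 4360] [285.3085 111.0977]
3 [ 251   82   68   80 4975] [283.8103 120.1017]
10 [118 183  27  57 530] [132.3453 211.4849]
11 [  0 221  19  35 344] [  6.5523 241.1395]
12 [    0   264   560   156 45609] [281.0991 367.6677]
[[317.7495  82.    ]
 [311.3734 160.6139]
 [255.7091 161.1524]
 [250.3999  82.    ]] [[321.9373  78.    ]
 [314.0891 164.    ]
 [252.7737 164.    ]
 [246.1562  78.    ]]
in [ 0.5561 -0.219   0.0493] slope 22.12433446968957 yaw -12.491090254621419 ytilt 1.1139152172293316 [-0.3722  0.061   0.9262]
 center on z=.064,.067,.070 [array([ 0.5559, -0.2189,  0.064 ]), array([ 0.5559, -0.2189,  0.067 ]), array([ 0.5559, -0.2188,  0.07  ])]
out [ 0.5559 -0.2186  0.0799] slope 24.541878236360027 yaw -12.45351467059081 ytilt 0.27357879481421277 [-0.4067  0.0844  0.9096]
 center on z=.064,.067,.070 [array([ 0.5556, -0.2186,  0.064 ]), array([ 0.5556, -0.2186,  0.067 ]), array([ 0.5557, -0.2186,  0.07  ])]
mid [ 0.556  -0.2188  0.0654] slope 23.449573486642226 yaw -12.470903677509963 ytilt 0.6418316192921254 [-0.3912  0.074   0.9173]
 center on z=.064,.067,.070 [array([ 0.5558, -0.2187,  0.064 ]), array([ 0.5558, -0.2187,  0.067 ]), array([ 0.5558, -0.2187,  0.07  ])]<stdin>:10: DeprecationWarning: Arrays of 2-dimensional vectors are deprecated. Use arrays of 3-dimensional vectors instead. (deprecated in NumPy 2.0)
```

Call:
send_rows(targets="-2 -22 0 -10.3 0;-4 -44 0 -20.6 0;-6 -66 0 -30.9 0;-7 -88 0 -41.2 0;-9 -110 0 -51.5 0;-11 -132 0 -61.8 0;-13 -154 0 -72.1 0;-15 -176 0 -82.4 0;-17 -198 0 -92.7 0;-18 -220 0 -103 0")

```text
time: 7.62
ee_pos: [0.5142, 0.0193, 0.215]
tcp_rot: [-179.9, 0.0, 91.0]
wrist_force: [-0.9, 0.3, -0.5]
opening: 0.0854
grasp_force: 0.0
```

Call:
send_rows(targets="22 3 0 -10.4 0;44 6 0 -20.8 0;66 9 0 -31.2 0;88 12 0 -41.6 0;110 15 0 -52 0;132 18 0 -62.4 0;154 22 0 -72.8 0;176 25 0 -83.2 0;198 28 0 -93.6 0;216 31 0 -104 0;216 31 0 -104.3 0;216 31 0 -104.3 0")

```text
time: 9.12
ee_pos: [0.5425, 0.2345, 0.2155]
tcp_rot: [-180.0, -0.1, -165.2]
wrist_force: [0.2, -0.0, 0.2]
opening: 0.0854
grasp_force: 0.0
```

```bash
python3 - <<'E'
from h import *
o=bot.get_obs();a=camera("wrist");cv2.imwrite("pics/w3.png",a);np.save("w3.npy",toolT(o));print(o['ee_pos'],o['tcp_rot'],o['q'])
cv2.imwrite("pics/w3c.png",cv2.convertScaleAbs(cv2.resize(a[120:300,160:400],(800,600),interpolation=cv2.INTER_CUBIC),alpha=1.4))
E
```

```text
[0.54251655 0.23449939 0.21545805] [-1.79977621e+02 -7.89850125e-02 -1.65238722e+02] [ 2.33810743e+01  1.04988579e+01  1.44420103e+01  9.40245994e+01
 -1.02886706e-02  8.61978851e+00]
```

View pics/w3c.png

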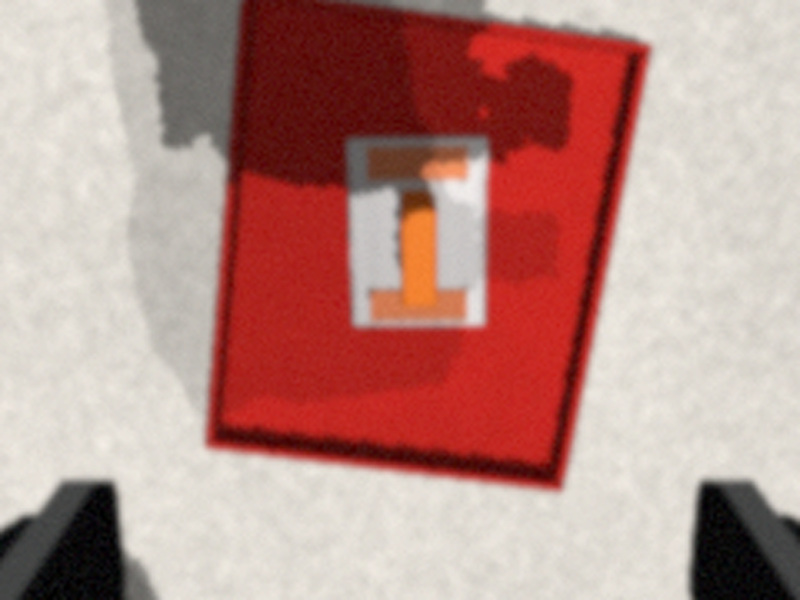

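The slide is square to the tool: plate corners at crop (346,138), (488,138), (488,326) and (352,326), fin top about (401-437, 193-305). I'll convert these.

```bash
python3 - <<'E'
from h import *
np.set_printoptions(precision=4,suppress=True)
T=np.load("w3.npy");f=lambda l:np.array(l)/3.3333+[160,120]
p=onz('wrist',f([(346,138),(488,138),(488,326),(352,326)]),.010,T)
q=onz('wrist',f([(401,193),(435,193),(437,305),(404,305)]),.046,T)
Ti=np.linalg.inv(T)
for x in(p,q):
    y=(np.c_[x,np.ones(4)]@Ti.T)[:,:3]*1e3;print(y,y.mean(0),np.r_[np.linalg.norm(x[0]-x[1]),np.linalg.norm(x[1]-x[2])])
E
```

```text
[[ 31.967  -22.1915 205.511 ]
 [ 31.9901  28.3634 205.4913]
 [-38.317   30.1167 205.3937]
 [-38.3531 -21.1623 205.4137]] [ -3.1782   3.7816 205.4524] [0.0506 0.0703]
[[ 18.664   -2.4272 169.4849]
 [ 18.6698   8.6077 169.4806]
 [-19.2659   9.6242 169.4279]
 [-19.2734  -1.4607 169.4322]] [ -0.3014   3.586  169.4564] [0.011  0.0379]
```

Call:
send_rows(targets="-3 3.5 20 -1 60;-3 3.5 60 -1 120;-3 3.5 100 -1 120;-3 3.5 140 -1 120;-3 3.5 170 -1 120;-3 3.5 185 -1 120;-3 3.5 195 -1 120;-3 3.5 199 -1 120;-3 3.5 199 -1 120")

```text
time: 10.3
ee_pos: [0.5449, 0.2393, 0.0179]
tcp_rot: [180.0, 0.0, -164.0]
wrist_force: [0.4, 0.2, 0.0]
opening: 0.0453
grasp_force: 0.0
```

Call:
send_rows(targets="0 0 0 0 170;0 0 0 0 200;0 0 0 0 255;0 0 0 0 255;0 0 0 0 255;0 0 0 0 255;0 0 0 0 255", newtons=25)

```text
time: 11.18
ee_pos: [0.5448, 0.2393, 0.0178]
tcp_rot: [180.0, 0.0, -164.0]
wrist_force: [0.3, -0.5, 5.0]
opening: 0.0112
grasp_force: 25.7
```

Call:
send_rows(targets="0 0 -10 0 255;0 0 -30 0 255;0 0 -60 0 255;0 0 -100 0 255;0 0 -140 0 255;0 0 -180 0 255;0 0 -195 0 255;0 0 -195 0 255")

```text
time: 12.18
ee_pos: [0.5448, 0.2393, 0.2124]
tcp_rot: [180.0, 0.0, -164.0]
wrist_force: [0.4, -1.1, -2.7]
opening: 0.0115
grasp_force: 24.9
```

```bash
python3 - <<'E'
from h import *
o=bot.get_obs();a=camera("wrist");cv2.imwrite("pics/w4.png",a);np.save("w4.npy",toolT(o));print(o['ee_pos'],o['wrist_force'],o['opening'])
s=camera("side")
cv2.imwrite("pics/w4c.png",cv2.convertScaleAbs(np.hstack([cv2.resize(a[160:320,200:360],(400,400)),cv2.resize(s[60:220,150:310],(400,400))]),alpha=1.4))
E
```

```text
[0.54476673 0.23925282 0.21238283] [ 0.36561265 -1.0784042  -2.74972112] 0.011473045657231923
```

View pics/w4c.png

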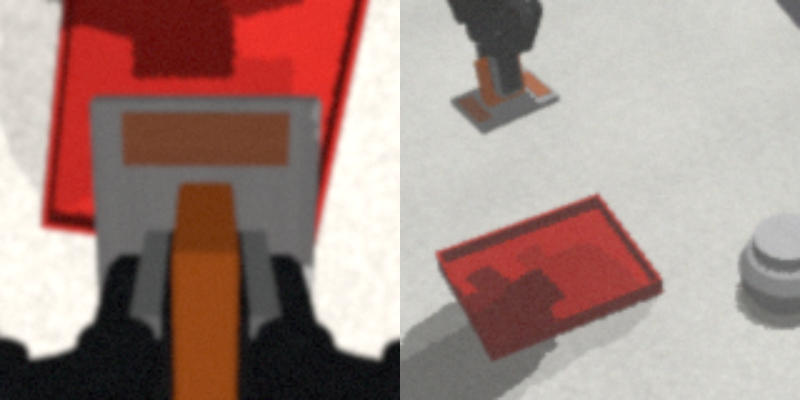

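The slide hangs level and centred in the grip: its far plate edge is at picture (237-328, 199), which is tool x ≈ +35 mm. I'll cross-check the face centre with the fixed cameras.

```bash
python3 - <<'E'
from h import *
np.set_printoptions(precision=4,suppress=True)
u={}
for n,box in(('top',(365,475,195,320)),('side',(225,350,265,420))):
    g=cv2.cvtColor(camera(n),cv2.COLOR_BGR2GRAY);x0,x1,y0,y1=box;c=cv2.resize(g[y0:y1,x0:x1],None,fx=4,fy=4,interpolation=cv2.INTER_CUBIC)
    k,l,st,ce=cv2.connectedComponentsWithStats((c<45).astype(np.uint8))
    for i in np.argsort(-st[1:,4])[:3]+1:
        h=cv2.convexHull(cv2.findContours((l==i).astype(np.uint8),0,1)[0][0]);q=cv2.approxPolyDP(h,.05*cv2.arcLength(h,True),True)[:,0]
        print(n,st[i],q.tolist())
        if len(q)==4 and not(n in u and 0):
            Q=np.c_[q,np.ones(4)];z=np.cross(np.cross(Q[0],Q[2]),np.cross(Q[1],Q[3]));z=(z[:2]/z[2]+.5)/4-.5+[x0,y0]
            print('  ctr',z,onz(n,[z],.066))
E
```

```text
top [  146   157   180   186 22267] [[193, 157], [325, 185], [272, 342], [147, 316]]
  ctr [423.0405 257.6802] [[ 0.5543 -0.2199  0.066 ]]
top [  100   125   276   246 19077] [[159, 125], [375, 170], [309, 370], [100, 324]]
  ctr [423.2914 256.7718] [[ 0.5558 -0.2204  0.066 ]]
top [  50  173   32   55 1081] [[81, 173], [71, 227], [51, 213], [60, 178]]
  ctr [380.6185 243.5504] [[ 0.5798 -0.1457  0.066 ]]
side [  159   173   201   189 22481] [[328, 173], [357, 300], [178, 361], [159, 233]]
  ctr [288.2193 330.9435] [[ 0.5553 -0.219   0.066 ]]
side [  148   199   253   226 11254] [[364, 205], [397, 349], [163, 424], [150, 313]]
  ctr [287.4557 346.5669] [[ 0.5446 -0.2412  0.066 ]]
side [ 290  456   45   41 1130] [[328, 457], [333, 487], [295, 494], [290, 464]]
  ctr [302.5 383.5] [[ 0.5434 -0.2989  0.066 ]]
```

Call:
send_rows(targets="6 -22 0 2 255;19 -65 0 5 255;32 -108 0 8 255;45 -152 0 11 255;58 -195 0 14 255;71 -240 0 17 255;83 -284 0 20 255;96 -328 0 23 255;108 -372 0 26 255;119 -410 0 28.4 255;127 -438 20 28.4 255;127 -438 50 28.4 255;127 -438 80 28.4 255;127 -438 95 28.4 255;127 -438 95 28.4 255;127 -438 95 28.4 255", newtons=20)

```text
time: 14.38
ee_pos: [0.5432, -0.2171, 0.1186]
tcp_rot: [-180.0, 0.1, 167.6]
wrist_force: [-0.5, 0.5, -1.5]
opening: 0.0119
grasp_force: 24.8
```

Call:
send_rows(targets="0 0 8 0 255;0 0 16 0 255;0 0 22 0 255;0 0 26 0 255;0 0 28 0 255;0 0 30 0 255;0 0 31 0 255;0 0 32 0 255;0 0 32 0 255")

```text
time: 15.5
ee_pos: [0.542, -0.2167, 0.0878]
tcp_rot: [-180.0, 0.0, 167.6]
wrist_force: [-13.6, 4.0, 19.0]
opening: 0.0115
grasp_force: 28.6
```

Call:
send_rows(targets="0 0 1 0 255;0 0 2 0 255;0 0 3 0 255;0 0 4 0 255;0 0 4 0 255")

```text
time: 16.12
ee_pos: [0.5414, -0.2166, 0.0838]
tcp_rot: [-180.0, -0.1, 167.6]
wrist_force: [-16.8, 3.9, 19.6]
opening: 0.0116
grasp_force: 30.3
```

Call:
send_rows(targets="0 0 1 0 255;0 0 2 0 255;0 0 3 0 255;0 0 4 0 255;0 0 4 0 255")

```text
time: 16.75
ee_pos: [0.541, -0.2165, 0.0795]
tcp_rot: [-180.0, -0.1, 167.5]
wrist_force: [-18.7, 4.8, 20.3]
opening: 0.0115
grasp_force: 31.5
```

Call:
send_rows(targets="0 0 1 0 255;0 0 2 0 255;0 0 2 0 255")

```text
time: 17.12
ee_pos: [0.541, -0.2165, 0.0773]
tcp_rot: [-180.0, -0.1, 167.6]
wrist_force: [-17.7, 5.4, 19.5]
opening: 0.0117
grasp_force: 31.9
```

Call:
send_rows(targets="0 0 0.5 0 255;0 0 1 0 255;0 0 1 0 255")

```text
time: 17.5
ee_pos: [0.5409, -0.2165, 0.0763]
tcp_rot: [-180.0, -0.1, 167.5]
wrist_force: [-18.7, 5.3, 19.2]
opening: 0.0121
grasp_force: 31.9
```

Call:
send_rows(targets="0 0 0.5 0 255;0 0 1 0 255;0 0 1 0 255")

```text
time: 17.88
ee_pos: [0.5409, -0.2165, 0.0753]
tcp_rot: [-180.0, -0.1, 167.5]
wrist_force: [-18.2, 4.7, 18.6]
opening: 0.0116
grasp_force: 32.1
```

Call:
send_rows(targets="0 0 0.5 0 255;0 0 1 0 255;0 0 1 0 255")

```text
time: 18.25
ee_pos: [0.5409, -0.2165, 0.0741]
tcp_rot: [-180.0, -0.1, 167.5]
wrist_force: [-17.7, 4.7, 17.5]
opening: 0.0113
grasp_force: 31.9
```

Call:
send_rows(targets="0 0 0.5 0 255;0 0 1 0 255;0 0 1 0 255")

```text
time: 18.62
ee_pos: [0.541, -0.2165, 0.073]
tcp_rot: [-180.0, -0.1, 167.5]
wrist_force: [-18.3, 4.6, 16.9]
opening: 0.011
grasp_force: 32.6
```

```bash
python3 - <<'E'
from h import *
o=bot.get_obs();a=camera("wrist");s=camera("side");t=camera("top");np.save("w5.npy",toolT(o))
for n,i in(('w5',a),('s5',s),('t5',t)):cv2.imwrite(f"pics/{n}.png",i)
print(o['torque'],o['wrist_force'])
cv2.imwrite("pics/c5.png",cv2.convertScaleAbs(np.hstack([cv2.resize(a[130:310,200:360],(400,450),interpolation=cv2.INTER_CUBIC),cv2.resize(s[290:380,245:325],(400,450),interpolation=cv2.INTER_CUBIC)]),alpha=1.6))
E
```

```text
[0.86457738 2.94926614 0.04933797] [-18.29099998   4.61742395  16.87724566]
```

View pics/c5.png

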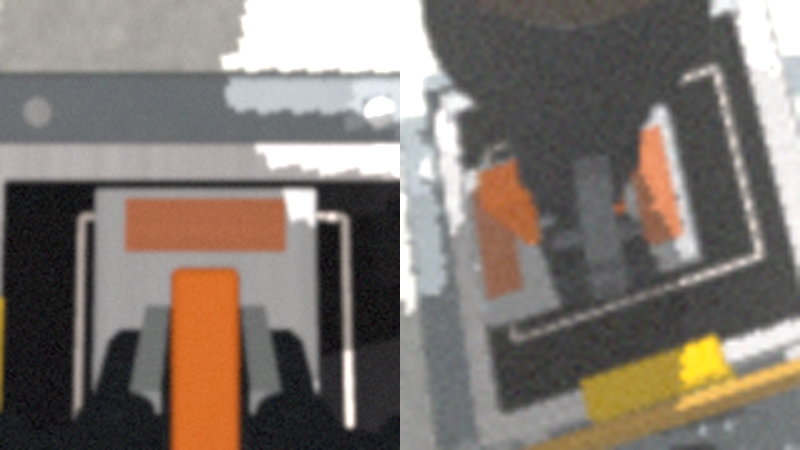

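The slide isn't centred. Its downhill edge (crop left, row 188) covers the frame line at row 215, and in the side crop its uphill corner (700,262) stands well short of the frame's (762,255). I'll triangulate the corners from wrist and side.

```bash
python3 - <<'E'
from h import *
np.set_printoptions(precision=1,suppress=True)
T=np.load("w5.npy")
def X(c,d,e,f):
    s=np.linalg.lstsq(np.c_[d,-f],e-c,rcond=None)[0];return (c+s[0]*d+e+s[1]*f)/2,np.linalg.norm(c+s[0]*d-e-s[1]*f)*1e3
F=np.array([.5552,-.2193,.066]);yw=np.radians(-12.4);s=np.radians(22.5)
xs=np.array([np.cos(s)*np.cos(yw),np.cos(s)*np.sin(yw),np.sin(s)]);y=np.array([-np.sin(yw),np.cos(yw),0]);n=np.cross(xs,y);M=np.array([xs,y,n])
w=lambda p:np.array(p)/2.5+[200,130]
sd=lambda p:(np.array(p)-[400,0])/5+[245,290]
c,d=ray('wrist',[w((95,188)),w((317,188)),w((81,215)),w((347,215))],T)
e,f=ray('side',[sd((490,322)),sd((700,262)),sd((515,338)),sd((762,255))])
p,r=X(c,d[0],e,f[0]);print("slide downhill -y corner in face frame",M@(p-F)*1e3,r)
p,r=X(c,d[2],e,f[2]);print("frame downhill -y",M@(p-F)*1e3,r)
for nn in(0,.006,.01):
  g=lambda c,d:c+d*(((F+nn*n-c)@n)/(d@n))
  print(nn,"up -y",M@(g(e,f[1])-F)*1e3,"down -y side",M@(g(e,f[0])-F)*1e3,"down wrist",[M@(g(c,k)-F)*1e3 for k in d[:2]],"frame",M@(g(e,f[3])-F)*1e3,M@(g(c,d[3])-F)*1e3)
print("tcp in face",M@(bot.get_obs()['ee_pos']-F)*1e3)
E
```

```text
slide downhill -y corner in face frame [-44.5 -25.7   8. ] 0.7798091657088151
frame downhill -y [-39.3 -30.1   1.5] 0.16652826514814728
0 up -y [ 22.5 -25.3  -0. ] down -y side [-47.3 -22.3  -0. ] down wrist [array([-45.8, -27.1,   0. ]), array([-45.8,  26. ,   0. ])] frame [ 41.6 -29.3   0. ] [-39.3  33.    0. ]
0.006 up -y [ 24.2 -27.7   6. ] down -y side [-44.9 -24.7   6. ] down wrist [array([-45.1, -26.2,   6. ]), array([-45.1,  25. ,   6. ])] frame [ 43.1 -31.6   6. ] [-38.8  31.8   6. ]
0.01 up -y [ 25.3 -29.3  10. ] down -y side [-43.3 -26.4  10. ] down wrist [array([-44.6, -25.6,  10. ]), array([-44.6,  24.4,  10. ])] frame [ 44.1 -33.2  10. ] [-38.4  31.   10. ]
tcp in face [-10.7  -0.3  12. ]
```

The slide is flush in tilt (downhill top corner about 6.5 mm above the face) and centred in y, but about 10-11 mm downhill. I'll lift along the normal, shift uphill and check from the numbers.

Call:
send_rows(targets="1 0 -3 0 255;2.3 0 -5.5 0 255;0 0 -6.5 0 255;-3 0 -7.5 0 255;-6.9 0 -9.4 0 255;-6.9 0 -9.4 0 255;-6.9 0 -9.4 0 255", newtons=30)

```text
time: 19.65
ee_pos: [0.5496, -0.2183, 0.0805]
tcp_rot: [180.0, -0.0, 167.6]
wrist_force: [1.3, -1.0, -0.7]
opening: 0.012
grasp_force: 29.7
```

```bash
cat > m.py <<'E'
from h import *
np.set_printoptions(precision=1,suppress=True)
F=np.array([.5552,-.2193,.066]);yw=np.radians(-12.4);s=np.radians(22.5)
xs=np.array([np.cos(s)*np.cos(yw),np.cos(s)*np.sin(yw),np.sin(s)]);y=np.array([-np.sin(yw),np.cos(yw),0]);n=np.cross(xs,y);M=np.array([xs,y,n])
def edges(a,lo=30):  # wrist: bright-dark transitions going down columns through the black strip below the slide's downhill edge
    g=cv2.GaussianBlur(cv2.cvtColor(a,cv2.COLOR_BGR2GRAY),(3,3),0).astype(float);return g
if __name__=="__main__":
    o=bot.get_obs();T=toolT(o);print(o['wrist_force'],o['torque'],"tcp in face",M@(o['ee_pos']-F)*1e3)
    g=edges(camera('wrist'))
    for c in (236,252,275,300,318,330):print(c,g[196:236,c].astype(int))
    for r in (222,230,240):print(r,"L",g[r,226:244].astype(int),"R",g[r,320:344].astype(int))
    g=edges(camera('side'))
    print("side");
    for c in(297,300,303,306,309,312,315):print(c,g[325:355,c].astype(int))
E
python3 m.py; python3 - <<'E'
from m import *
g=edges(cv2.imread('pics/w5.png'));print('old')
for c in (236,252,275,330):print(c,g[196:236,c].astype(int))
E
```

```text
[ 1.3 -1.  -0.7] [-0. -0.  0.] tcp in face [ 0.3 -0.3 15.6]
236 [48 76 93 92 75 56 44 41 41 43 45 45 44 44 45 46 45 44 44 44 43 44 44 43
 42 41 40 39 40 40 40 40 39 38 39 40 39 39 39 39]
252 [ 40  66  84  83  65  40  24  27  46  70  89  96  95  89  83  79  78  78
  78  78  78  78  78  78  78  78  79  78  78  77  77  77  79  82  88  95
 100 102 102 101]
275 [ 41  67  84  83  65  39  23  26  45  71  91  99  97  90  82  79  77  78
  78  77  78  78  78  78  79  79  79  79  78  77  76  77  78  83  90  97
 102 103 102  99]
300 [ 41  66  85  85  67  42  25  26  44  70  89  97  96  88  81  78  77  76
  77  77  77  77  78  78  78  77  77  78  78  77  77  77  78  82  89  97
 102 103 103 103]
318 [ 50  78  96  93  73  45  27  34  66 108 143 162 169 171 170 170 170 170
 169 167 163 153 135 117 107 104 103 103 103 102 102 103 103 103 103 103
 103 103 103 102]
330 [ 69 111 141 142 114  72  39  25  22  22  23  24  22  23  24  24  21  18
  15  15  15  14  12  12  14  14  14  14  14  13  12  12  13  13  14  13
  13  13  13  13]
222 L [ 14  14  14  16  29  58  85  93  79  54  40  51  74  91  99 101 10
[... 1254 characters left out ...]
 47  48  49  47  47  51]
old
236 [110 110 109 108 101  84  58  34  21  18  21  25  27  24  22  24  28  38
  57  78  90  83  64  44  34  32  32  31  31  32  31  31  31  30  31  31
  31  32  33  34]
252 [110 110 109 107 100  84  59  42  45  66  86  95  93  87  81  77  76  76
  77  77  76  76  76  77  78  78  78  78  77  77  76  76  78  82  87  94
  98 100 100 100]
275 [108 108 107 106 100  83  57  41  47  68  87  96  95  88  81  77  76  76
  76  77  76  76  76  76  77  77  77  77  76  76  75  75  76  80  88  96
 100 101 101  98]
330 [176 174 165 147 120  89  60  37  25  22  21  21  22  22  23  24  27  40
  71 106 122 109  76  42  22  15  13  14  15  15  15  14  13  14  14  14
  13  11  11  12]
```

```bash
python3 - <<'E'
from m import *
o=bot.get_obs();T=toolT(o)
def g(name,uv,h,T=None):
    c,d=ray(name,uv,T);return np.array([M@(c+k*(((F+h*n-c)@n)/(k@n))-F)*1e3 for k in d])
print("frame dn",g('wrist',[(282,198.6),(232.9,222),(336.7,222)],0,T))
for h in(.0085,.0096):print("slide dn, L,R",g('wrist',[(282,204.6),(237.3,222),(326.3,222)],h,T),"up -y corner side",g('side',[(310.5,338)],h))
print("frame up corner old side",g('side',[(317.4,341)],0))
E
```

```text
frame dn [[-39.3  -0.8   0. ]
 [-25.  -30.5   0. ]
 [-25.   32.4  -0. ]]
slide dn, L,R [[-34.5  -0.8   8.5]
 [-24.4 -26.6   8.5]
 [-24.4  24.8   8.5]] up -y corner side [[ 34.6 -25.    8.5]]
slide dn, L,R [[-34.4  -0.8   9.6]
 [-24.3 -26.4   9.6]
 [-24.3  24.6   9.6]] up -y corner side [[ 34.8 -25.5   9.6]]
frame up corner old side [[ 41.6 -29.3   0. ]]
```

Call:
send_rows(targets="-1.2 1.8 -0.5 0 255;-1.2 1.8 -0.5 0 255;-1.6 1.8 0.4 0 255;-2 1.8 1.4 0 255;-2.4 1.8 2.3 0 255;-2.4 1.8 2.3 0 255")

```text
time: 20.5
ee_pos: [0.5523, -0.2171, 0.0784]
tcp_rot: [-180.0, -0.0, 167.6]
wrist_force: [-0.6, 1.1, -0.3]
opening: 0.0114
grasp_force: 29.9
```

Call:
send_rows(targets="-0.2 0 0.45 0 255;-0.4 0 0.9 0 255;-0.4 0 0.9 0 255")

```text
time: 20.88
ee_pos: [0.5523, -0.2172, 0.0783]
tcp_rot: [-180.0, -0.0, 167.6]
wrist_force: [-6.0, 1.9, 5.7]
opening: 0.0114
grasp_force: 31.0
```

Call:
send_rows(targets="0 0 0.7 0 255;0 0 1.5 0 255;0 0 1.5 0 255")

```text
time: 21.25
ee_pos: [0.5524, -0.2172, 0.0778]
tcp_rot: [-180.0, 0.0, 167.6]
wrist_force: [-10.1, 2.7, 13.1]
opening: 0.0114
grasp_force: 32.7
```

```bash
python3 m.py
```

```text
[-10.1   2.7  13.1] [ 0.5  1.6 -0. ] tcp in face [ 1.5  1.5 12.1]
236 [88 70 44 23 14 14 16 16 16 19 22 24 26 27 27 28 28 28 28 28 28 28 28 28
 27 26 25 26 27 27 28 29 28 29 30 30 29 29 31 31]
252 [ 87  69  44  23  14  13  15  22  42  67  87  98  98  92  85  81  79  79
  78  78  78  78  78  79  80  80  80  79  79  79  78  78  79  82  87  94
 100 102 103 103]
275 [ 93  76  48  25  16  14  15  23  42  68  90 100 100  93  85  80  78  78
  78  78  78  78  78  78  79  80  80  80  79  78  78  79  79  82  89  97
 102 104 104 100]
300 [ 92  75  48  24  14  14  17  24  41  66  87  98  98  92  84  79  78  77
  77  78  78  78  78  78  78  79  79  79  79  78  78  78  79  83  90  97
 102 104 104 105]
318 [154 127  82  44  26  18  16  27  58  99 137 160 169 171 170 168 166 165
 162 158 153 149 142 130 115 107 104 104 105 105 105 104 104 104 104 104
 104 104 104 104]
330 [154 127  83  47  30  27  26  27  26  26  26  27  26  25  25  27  27  26
  26  24  22  21  19  18  18  16  15  15  15  15  15  15  15  16  16  15
  14  14  15  15]
222 L [ 30  59  88  97  84  57  32  18  14  13  25  50  76  93 100 
[... 579 characters left out ...]
00 [73 77 79 74 65 60 59 55 49 44 43 44 45 45 47 47 47 47 46 44 49 60 58 47
 41 38 38 38 40 40]
303 [102 100  96  87  79  74  71  69  66  64  64  61  53  48  48  48  47  46
  46  52  60  58  48  42  41  41  41  41  41  42]
306 [113 111 109 108 106 104 104 101 101 103 103  97  89  84  75  59  48  47
  56  65  60  48  43  43  42  41  42  42  42  41]
309 [ 93 100 104 109 117 122 122 123 129 136 138 133 118  92  65  51  52  73
  93  84  59  47  45  43  43  46  46  46  46  45]
312 [82 78 70 64 61 58 58 60 64 66 69 72 71 61 51 54 75 95 85 60 49 48 48 47
 48 49 48 46 46 47]
315 [ 58  60  62  67  76  87  90  88  92  99  98  88  81  78  79  94 107  91
  63  50  48  49  48  46  45  47  50  50  48  50]
```

```bash
cat > k.py <<'E'
from m import *
o=bot.get_obs();T=toolT(o);acc=0
for _ in range(6):acc=acc+cv2.cvtColor(camera('wrist'),cv2.COLOR_BGR2GRAY).astype(float)
g=acc/6
def cross(v,x0,lv):
    i=[k for k in range(len(v)-1) if (v[k]-lv)*(v[k+1]-lv)<=0]
    return None if not i else x0+i[0]+(lv-v[i[0]])/(v[i[0]+1]-v[i[0]]+1e-9)
L=[];Rr=[];fl=[];fr=[]
for r in range(208,250):
    a=cross(g[r,234:246],234,58);b=cross(g[r,320:332],320,58)
    x=np.arange(218,235);w=np.clip(g[r,218:235]-35,0,None);x2=np.arange(329,345);w2=np.clip(g[r,329:345]-35,0,None)
    if a and b:L.append((a,r));Rr.append((b,r));fl.append(((x*w).sum()/w.sum(),r));fr.append(((x2*w2).sum()/w2.sum(),r))
P=T@camera_model('wrist')['T_tool_cam']
def plane(A,B,W):
    pts=[]
    A,B=np.array(A),np.array(B)
    for q in(A,B):
        c=np.polyfit(q[:,1],q[:,0],1);k=abs(np.polyval(c,q[:,1])-q[:,0])<.5;q[:,0]=np.polyval(np.polyfit(q[k,1],q[k,0],1),q[:,1])
    for i in(0,len(A)-1):
        D=291.53*W/(B[i,0]-A[i,0]);m=((A[i,0]+B[i,0])/2-281.7)/291.53*D,(A[i,1]-213.03)/291.53*D,D
        p=P[:3,:3]@np.array(m)+P[:3,3];pts.append(M@(p-F)*1e3);print(A[i],B[i],pts[-1])
    d=pts[0]-pts[1];print(" tilt vs 22.5:",np.degrees(np.arctan2(d[2],d[0]))%180)
print("slide");plane(L,Rr,.050);print("frame");plane(fl,fr,.061)
col=g[180:215,260:300].mean(1);print(col.astype(int))
E
python3 k.py
```

```text
slide
[237.4 208. ] [326.7 208. ] [-30.7   0.9  10.7]
[237.1 249. ] [326.1 249. ] [-7.8  0.7  8. ]
 tilt vs 22.5: 173.42924851355886
frame
[229.2 208. ] [334.5 208. ] [-31.3   0.8   4.9]
[228.4 249. ] [335.2 249. ] [-7.7  0.8  5.1]
 tilt vs 22.5: 0.563316745411953
[103  83  52  25  15  14  14  13  14  14  14  14  18  39  70  93  96  76
  44  20  14  13  14  18  39  68  91 101 100  92  82  78  78  78  78]
```

```bash
sed -i 's/^o=bot.*/import sys\nN=sys.argv[1] if len(sys.argv)>1 else 0\no=bot.get_obs();T=np.load("w5.npy") if N else toolT(o);acc=0/; s/^for _ in range(6):.*/for _ in range(6):acc=acc+cv2.cvtColor(cv2.imread(f"pics\/{N}.png") if N else camera("wrist"),cv2.COLOR_BGR2GRAY).astype(float)/' k.py; python3 k.py w5 2>&1
```

```text
k.py:14: RuntimeWarning: invalid value encountered in scalar divide
  if a and b:L.append((a,r));Rr.append((b,r));fl.append(((x*w).sum()/w.sum(),r));fr.append(((x2*w2).sum()/w2.sum(),r))
slide
[237.5 208. ] [326.6 208. ] [-42.9  -0.8  10.3]
[237.1 249. ] [326.2 249. ] [-20.  -1.   8.]
 tilt vs 22.5: 174.24407950350334
frame
Traceback (most recent call last):
  File "k.py", line 25, in <module>
    print("slide");plane(L,Rr,.050);print("frame");plane(fl,fr,.061)
                                                   ~~~~~^^^^^^^^^^^^
  File "k.py", line 20, in plane
    c=np.polyfit(q[:,1],q[:,0],1);k=abs(np.polyval(c,q[:,1])-q[:,0])<.5;q[:,0]=np.polyval(np.polyfit(q[k,1],q[k,0],1),q[:,1])
                                                                                          ~~~~~~~~~~^^^^^^^^^^^^^^^^^
TypeError: expected non-empty vector for x
```

```bash
cat > t.py <<'E'
from m import *
def fit(im,r0,r1,cols,ch):
    g=cv2.GaussianBlur(im,(3,3),0).astype(float)[...,ch];o=[]
    for (a,b) in cols:
        q=[]
        for r in range(r0,r1):
            d=abs(np.gradient(g[r,a:b]));k=d.argmax();k=min(max(k,1),len(d)-2);den=d[k-1]-2*d[k]+d[k+1];q.append((a+k+(.5*(d[k-1]-d[k+1])/den if den else 0),r))
        q=np.array(q)
        for _ in range(3):
            c=np.polyfit(q[:,1],q[:,0],1);e=abs(np.polyval(c,q[:,1])-q[:,0]);q=q[e<max(.6,2*np.median(e))]
        o.append(c)
    P=camera_model('wrist')['T_tool_cam'];pts=[]
    for r in(r0,r1):
        a,b=np.polyval(o[0],r),np.polyval(o[1],r);D=291.53*50/(b-a);p=P[:3,:3]@np.array([((a+b)/2-281.7)/291.53*D,(r-213.03)/291.53*D,D])+P[:3,3]*1e3;pts.append(p);print(r,round(a,2),round(b,2),p)
    d=pts[0]-pts[1];t=d[2]/d[0];print("tilt down along tool +x",np.degrees(np.arctan(t)),"top-surface z at x=0:",pts[1][2]-t*pts[1][0])
if __name__=="__main__":
    for n in('w4','w5'):
        im=cv2.imread(f'pics/{n}.png')
        print(n)
        for ch in(0,1):fit(im,210,246,((231,246),(319,334)),ch)
    im=np.mean([camera('wrist') for _ in range(4)],0).astype(np.uint8);print('now');fit(im,210,246,((234,246),(319,330)),1)
E
python3 t.py
```

```text
w4
210 235.41 335.63 [33.1  1.2 -3.7]
246 237.29 328.29 [10.  -0.1  4.6]
tilt down along tool +x -19.888820138907512 top-surface z at x=0: 8.255438330400342
210 235.53 335.72 [33.1  1.3 -3.7]
246 237.21 328.24 [10.  -0.1  4.6]
tilt down along tool +x -19.709214246706207 top-surface z at x=0: 8.182364376664996
w5
210 232.15 325.81 [30.2 -2.2  6.1]
246 236.18 326.6 [ 9.6 -0.9  5.6]
tilt down along tool +x 1.377280020167995 top-surface z at x=0: 5.329030401308224
210 234.15 325.89 [29.3 -1.6  9.2]
246 233.4 326.6 [11.6 -1.6  1.1]
tilt down along tool +x 24.42436153072245 top-surface z at x=0: -4.125745495627773
now
210 237.28 326.09 [27.8 -0.7 14.2]
246 237.06 326.31 [ 8.8 -0.7  7.5]
tilt down along tool +x 19.303838183613234 top-surface z at x=0: 4.451088479161659
```

The slide's tilt stopped 3-4° short because the slide slipped up in the grip until the fingertips reached the plate. I'll set it back in the tray, regrip higher on the fin and tilt it by dragging downhill, so friction helps.

Call:
send_rows(targets="1 0 -4 0 255;2.5 0 -10 0 255;2.5 0 -30 0 255;2.5 0 -70 0 255;2.5 0 -110 0 255;2.5 0 -135 0 255;2.5 0 -135 0 255;2.5 0 -135 0 255")

```text
time: 22.85
ee_pos: [0.5501, -0.2166, 0.2095]
tcp_rot: [180.0, -0.1, 167.6]
wrist_force: [0.1, -0.4, -2.1]
opening: 0.0116
grasp_force: 30.3
```

Call:
send_rows(targets="5 22 0 -2 255;15 65 0 -5 255;25 108 0 -8 255;35 152 0 -11 255;46 196 0 -14 255;56 240 0 -17 255;66 284 0 -20 255;76 328 0 -23 255;86 372 0 -26 255;95 410 0 -28.4 255;103 444 10 -28.4 255;103 444 50 -28.4 255;103 444 100 -28.4 255;103 444 140 -28.4 255;103 444 165 -28.4 255;103 444 178 -28.4 255;103 444 178 -28.4 255", newtons=20)

```text
time: 24.98
ee_pos: [0.5444, 0.2392, 0.0321]
tcp_rot: [-180.0, -0.1, -164.0]
wrist_force: [0.5, -0.3, -0.9]
opening: 0.0113
grasp_force: 30.2
```

Call:
send_rows(targets="0 0 2 0 255;0 0 4 0 255;0 0 6 0 255;0 0 8 0 255;0 0 8 0 255")

```text
time: 25.6
ee_pos: [0.5455, 0.2391, 0.0253]
tcp_rot: [180.0, 0.0, -164.0]
wrist_force: [-0.4, 0.2, 2.0]
opening: 0.0119
grasp_force: 30.7
```

Call:
send_rows(targets="0 0 2 0 255;0 0 4 0 255;0 0 6 0 255;0 0 6 0 255")

```text
time: 26.1
ee_pos: [0.5479, 0.2399, 0.0224]
tcp_rot: [180.0, 0.4, -164.0]
wrist_force: [2.8, -0.1, 15.7]
opening: 0.0118
grasp_force: 38.0
```

Call:
send_rows(targets="0 0 0 0 200;0 0 0 0 150;0 0 0 0 120;0 0 -2 0 120;0 0 -5 0 120;0 0 -5 0 120")

```text
time: 26.85
ee_pos: [0.5455, 0.2392, 0.0244]
tcp_rot: [180.0, 0.0, -164.0]
wrist_force: [-0.5, -0.4, -0.7]
opening: 0.0451
grasp_force: 0.0
```

Call:
send_rows(targets="0 0 -40 0 60;0 0 -90 0 0;0 0 -140 0 0;0 0 -190 0 0;0 0 -190 0 0;0 0 -190 0 0")

```text
time: 27.6
ee_pos: [0.5453, 0.2391, 0.2133]
tcp_rot: [-180.0, -0.0, -164.0]
wrist_force: [0.1, 0.4, -0.9]
opening: 0.0852
grasp_force: 0.0
```

```bash
python3 - <<'E'
from h import *
np.set_printoptions(precision=1,suppress=True)
o=bot.get_obs();a=camera("wrist");np.save("w6.npy",toolT(o));cv2.imwrite("pics/w6.png",a)
print(o['ee_pos'],o['tcp_rot'])
T=np.load("w6.npy");h=cv2.cvtColor(a,cv2.COLOR_BGR2HSV)
roi=np.zeros(a.shape[:2],np.uint8);roi[120:262,200:350]=1
for nm,m in(("w6",None),):
    g=((h[...,1]<90)&(h[...,2]>55)).astype(np.uint8)*roi
    n,l,st,ce=cv2.connectedComponentsWithStats(g)
    for i in np.argsort(-st[1:,4])[:3]+1:print("grey",st[i],ce[i])
    i=1+np.argmax(st[1:,4]);
    fo=((h[...,0]>6)&(h[...,0]<20)&(h[...,1]>150)&(h[...,2]>70)).astype(np.uint8)*roi
    n2,l2,st2,ce2=cv2.connectedComponentsWithStats(fo)
    for j in range(1,n2):
        if st2[j,4]>60:print("orange",st2[j],ce2[j])
E
```

```text
[0.5 0.2 0.2] [-180.   -0. -164.]
grey [ 200  120   93  142 3659] [215.1 192.6]
grey [ 261  164   43   57 1500] [281.9 191.1]
grey [ 325  152   25  110 1386] [341.3 224.1]
orange [269 168  25   8 134] [281.1 171.3]
orange [270 181  25  36 425] [281.7 201.7]
```

Call:
send_rows(targets="-5.5 0.2 20 0 60;-5.5 0.2 60 0 120;-5.5 0.2 100 0 120;-5.5 0.2 140 0 120;-5.5 0.2 170 0 120;-5.5 0.2 185 0 120;-5.5 0.2 191 0 120;-5.5 0.2 192 0 120;-5.5 0.2 192 0 120")

```text
time: 28.78
ee_pos: [0.5511, 0.2411, 0.0231]
tcp_rot: [180.0, 0.1, -164.0]
wrist_force: [-0.5, -0.1, 0.6]
opening: 0.0452
grasp_force: 0.0
```

Call:
send_rows(targets="0 0 0 0 170;0 0 0 0 200;0 0 0 0 255;0 0 0 0 255;0 0 0 0 255;0 0 0 0 255", newtons=20)

```text
time: 29.52
ee_pos: [0.5508, 0.2408, 0.0224]
tcp_rot: [180.0, 0.0, -164.0]
wrist_force: [-1.0, -0.8, 5.6]
opening: 0.0117
grasp_force: 22.1
```

Call:
send_rows(targets="0 0 -10 0 255;0 0 -30 0 255;0 0 -60 0 255;0 0 -100 0 255;0 0 -140 0 255;0 0 -180 0 255;0 0 -191 0 255;0 0 -191 0 255;0 0 -191 0 255")

```text
time: 30.65
ee_pos: [0.5501, 0.2406, 0.211]
tcp_rot: [-180.0, -0.2, -164.0]
wrist_force: [0.3, 0.4, -1.8]
opening: 0.0115
grasp_force: 21.2
```

Call:
send_rows(targets="6 -22 0 2 255;17 -65 0 5 255;28 -108 0 8 255;39 -152 0 11 255;50 -195 0 14 255;62 -240 0 17 255;73 -284 0 20 255;84 -328 0 23 255;95 -372 0 26 255;105 -410 0 28.4 255;114.5 -445.5 20 28.4 255;114.5 -445.5 50 28.4 255;114.5 -445.5 80 28.4 255;114.5 -445.5 98 28.4 255;114.5 -445.5 98 28.4 255;114.5 -445.5 98 28.4 255")

```text
time: 32.65
ee_pos: [0.5633, -0.2192, 0.1162]
tcp_rot: [-180.0, 0.1, 167.6]
wrist_force: [1.2, 0.1, -2.0]
opening: 0.0116
grasp_force: 21.2
```

Call:
send_rows(targets="0 0 5 0 255;0 0 9 0 255;0 0 12 0 255;1 0 14 0 255;2 0 15.5 0 255;3.5 0 17 0 255;5 0 18.5 0 255;6.5 0 19.8 0 255;7.5 0 20.8 0 255;7.5 0 20.8 0 255")

```text
time: 33.9
ee_pos: [0.5559, -0.2175, 0.0946]
tcp_rot: [-180.0, 0.1, 167.6]
wrist_force: [0.6, -0.0, 5.7]
opening: 0.0118
grasp_force: 23.4
```

Call:
send_rows(targets="1 0 1 0 255;2 0 2 0 255;3 0 3 0 255;4 0 3.9 0 255;5 0 4.9 0 255;6 0 5.9 0 255;6.9 0 6.7 0 255;6.9 0 6.7 0 255")

```text
time: 34.9
ee_pos: [0.5488, -0.2159, 0.0874]
tcp_rot: [180.0, -0.0, 167.6]
wrist_force: [0.9, 0.7, 4.5]
opening: 0.0117
grasp_force: 23.9
```

Call:
send_rows(targets="0.9 0 1 0 255;1.8 0 2 0 255;2.7 0 3 0 255;3.6 0 4 0 255;4.5 0 5 0 255;5.4 0 6 0 255;6 0 6.6 0 255;6 0 6.6 0 255")

```text
time: 35.9
ee_pos: [0.5442, -0.215, 0.0829]
tcp_rot: [-180.0, 0.2, 167.6]
wrist_force: [1.2, -0.1, 12.7]
opening: 0.0118
grasp_force: 25.7
```

```bash
python3 - <<'E'
from t import *
o=bot.get_obs();print(o['wrist_force'],"tcp in face",M@(o['ee_pos']-F)*1e3)
im=np.mean([camera('wrist') for _ in range(4)],0).astype(np.uint8);cv2.imwrite("pics/w7.png",im)
fit(im,212,246,((234,246),(317,330)),1)
g=im[...,1];print(g[185:225,265:300].mean(1).astype(int))
for r in(215,235):print(g[r,220:250],g[r,312:345])
E
```

```text
[ 1.2 -0.1 12.7] tcp in face [-4.3  1.9 20. ]
212 233.58 330.75 [30.8 -0.5  0.4]
246 241.66 321.63 [ 1.2 -0.7 25. ]
tilt down along tool +x -39.73278587721184 top-surface z at x=0: 25.99346758787685
[106 106 106 106 106 105 102  90  65  36  17  13  12  12  12  12  13  12
  15  29  57  84  94  79  47  20  12  13  13  12  13  13  19  39  67  88
  95  88  76  67]
[14 13 14 16 11 14 13 13 24 56 88 95 77 46 21 13 15 14  9 13 15 11 12 14
 16 14 13 16  9 12] [12 13 12 16 13 11 14 11 14 11 14 15 11 11 14 13 14 27 61 90 94 70 38 19
 12 15 12  8 12 15 10 15 12]
[ 11  15  13  12  13  15  12  18  37  69  95  94  69  36  16  17  12  13
  20  46  72  90  97  99 100 100 100  99 100 100] [ 81  94  99 100 100  99  97  97  96  96  94  81  56  31  14  14  15  26
  56  89  97  78  46  25  16  12  12  15  12  10  16  18  18]
```

```bash
cat > v.py <<'E'
from t import *
def run(im,T,r0,re,rf):
    fit(im,r0,r0+28,((235,246),(318,329)),1)
    def g(uv,h):
        c,d=ray('wrist',uv,T);return np.array([M@(c+k*(((F+h*n-c)@n)/(k@n))-F)*1e3 for k in d])
    print("frame line x",g([(282,rf)],0)," slide dn edge x",g([(282,re)],.006))
if __name__=="__main__":
    o=bot.get_obs();print(o['time'],o['wrist_force'],o['torque'],"tcp in face",M@(o['ee_pos']-F)*1e3)
    im=np.mean([camera('wrist') for _ in range(6)],0).astype(np.uint8)
    v=im[190:230,265:300,1].mean(1);d=np.gradient(v)
    bf=12+0;w=np.clip(v[11:20]-30,0,None);rf=190+11+(np.arange(9)*w).sum()/w.sum();re=190+24+d[24:].argmax()
    print("rows frame",rf,"edge",re);run(im,toolT(o),224,re+.2,rf)
    g=cv2.cvtColor(camera('side'),cv2.COLOR_BGR2GRAY)
    for c in range(303,318,2):print(c,g[328:350,c])
E
python3 v.py
```

```text
36.1 [ 2.1 -0.7 14.5] [ 0.  -0.4  0. ] tcp in face [-4.3  1.9 20. ]
rows frame 206.8850944154279 edge 219
224 239.49 323.97 [17.5 -0.7 19.9]
252 239.1 324.11 [ 2.1 -0.8 14. ]
tilt down along tool +x 20.83398753565541 top-surface z at x=0: 13.195122314611059
frame line x [[-39.2   1.3  -0. ]]  slide dn edge x [[-31.    1.3   6. ]]
303 [106 108 107 103 108 103 111 133 139 137 135 123  84  54  47  45  67 112
  87  48  47  45]
305 [106 107 105 105 104 105 114 134 138 136 127  92  64  43  48  53  92 104
  60  45  46  45]
307 [107 107 107 105 107 118 135 140 135 130 106  72  54  42  47  74 127  76
  52  44  46  48]
309 [129 130 127 117 115 130 139 137 134 118  87  51  44  52  69 112  82  51
  45  47  49  45]
311 [ 71  84  94 102 108 123 133 138 126  92  66  52  43  57  92 104  57  47
  46  46  47  50]
313 [ 88  82  71  64  63  59  60  65  66  64  52  49  56  88 127  75  45  46
  42  50  54  46]
315 [ 69  75  92  93  92 104 124 126  94  86  76  69  84 131  88  52  48  48
  52  48  49  47]
317 [51 53 48 51 56 54 57 59 65 68 80 95 94 97 58 50 48 51 50 49 50 49]
```

Call:
send_rows(targets="0.6 0 0.3 0 255;1.2 0 0.6 0 255;1.8 0 0.8 0 255;2.4 0 1.1 0 255;2.4 0 1.1 0 255")

```text
time: 37.08
ee_pos: [0.5419, -0.2145, 0.0818]
tcp_rot: [-180.0, 0.2, 167.6]
wrist_force: [0.7, -0.3, 15.0]
opening: 0.0117
grasp_force: 25.8
```

```bash
python3 v.py
```

```text
37.075 [ 0.7 -0.3 15. ] [-0.  -0.3  0. ] tcp in face [-6.9  1.8 20. ]
rows frame 209.0 edge 219
224 239.46 323.99 [17.6 -0.7 19.8]
252 239.11 324.09 [ 2.1 -0.8 14.1]
tilt down along tool +x 20.274056706786926 top-surface z at x=0: 13.276317212169989
frame line x [[-40.5   1.3  -0. ]]  slide dn edge x [[-33.7   1.3   6. ]]
303 [106 105 107 107 106 106 113 130 139 138 133 123  84  59  43  47  66 109
  90  51  45  48]
305 [106 106 107 104 106 108 121 137 138 132 128  93  67  46  48  58  90 102
  58  44  48  48]
307 [129 126 119 117 116 122 136 141 137 129 109  83  48  48  51  77 127  73
  45  49  44  45]
309 [ 88  94 105 109 120 132 143 135 132 124  88  60  42  48  66 110  86  51
  44  48  43  50]
311 [ 47  50  50  45  53  58  65  67  76  78  64  51  47  60  90 105  61  48
  45  51  48  46]
313 [ 87  81  71  66  58  52  52  45  44  45  47  48  55  85 129  74  45  46
  49  48  49  43]
315 [ 67  74  91  95  93 101 125 125  95  84  69  71  85 130  92  55  48  53
  47  51  49  48]
317 [50 49 50 53 52 49 52 58 66 72 82 94 99 98 59 48 49 51 51 49 52 51]
```

Call:
send_rows(targets="-0.2 0 0.5 0 255;-0.4 0 1 0 255;-0.4 0 1 0 255")

```text
time: 37.8
ee_pos: [0.5419, -0.2146, 0.0817]
tcp_rot: [-180.0, 0.2, 167.6]
wrist_force: [-3.5, 0.4, 22.7]
opening: 0.0117
grasp_force: 26.8
```

Call:
send_rows(targets="0.2 0 -0.5 0 255;0.4 0 -1 0 255;0.5 0 -1.5 0 255;0.5 0 -1.9 0 255;0.5 0 -1.9 0 255;0.5 0 -1.9 0 255")

```text
time: 38.55
ee_pos: [0.541, -0.2143, 0.0815]
tcp_rot: [-180.0, 0.1, 167.6]
wrist_force: [1.2, -1.3, 9.4]
opening: 0.0119
grasp_force: 24.9
```

```bash
sed -i 's/v\[11:20\]/v[16:25]/; s/190+11+/190+16+/' v.py; python3 v.py | head -6;python3 - <<'E'
from m import *
def g(uv,h):
    c,d=ray('side',uv);return np.array([M@(c+k*(((F+h*n-c)@n)/(k@n))-F)*1e3 for k in d])
print(g([(310.5,337.3)],.006),g([(317.4,341)],0))
im=np.mean([camera('wrist') for _ in range(6)],0)[...,1]
for r in(224,235,250):
    f=lambda a,b:(lambda w:(np.arange(a,b)*w).sum()/w.sum())(np.clip(im[r,a:b]-30,0,None));d=np.gradient(im[r])
    print(r,f(222,236),f(328,342),235+d[235:246].argmax(),318+d[318:328].argmin())
E
```

```text
38.55 [ 1.2 -1.3  9.4] [-0.  -0.3  0. ] tcp in face [-7.9  1.9 20. ]
rows frame 212.42923908281 edge 219
224 239.46 323.96 [17.5 -0.7 19.8]
252 239.12 324.08 [ 2.1 -0.8 14.1]
tilt down along tool +x 20.330044053316378 top-surface z at x=0: 13.323878639607027
frame line x [[-39.4   1.4  -0. ]]  slide dn edge x [[-34.7   1.4   6. ]]
[[ 34.1 -23.    6. ]] [[ 41.6 -29.3   0. ]]
224 230.73349633251834 331.74796084828716 240 324
235 230.5198135198135 331.8508033664882 239 324
250 230.1646291768541 332.2703125 239 324
```

Call:
send_rows(targets="0.8 0 -1.9 0 255;1.5 -0.3 -3.7 0 255;-0.1 -0.3 -4.4 0 255;-0.1 -0.3 -4.4 0 255;-0.5 -0.3 -3.5 0 255;-0.9 -0.3 -2.6 0 255;-1.2 -0.3 -1.9 0 255;-1.4 -0.3 -1.4 0 255;-1.6 -0.3 -0.9 0 255;-1.6 -0.3 -0.9 0 255;-1.6 -0.3 -0.9 0 255")

```text
time: 40.58
ee_pos: [0.5419, -0.2147, 0.082]
tcp_rot: [-180.0, -0.0, 167.6]
wrist_force: [-5.9, 2.1, 4.5]
opening: 0.0116
grasp_force: 24.2
```

```bash
python3 v.py
```

```text
40.575 [-5.9  2.1  4.5] [0.3 0.8 0. ] tcp in face [-6.8  1.7 20.1]
rows frame 211.03150264845274 edge 219
224 239.43 323.95 [17.6 -0.7 19.8]
252 239.15 324.1 [ 2.1 -0.7 14.1]
tilt down along tool +x 20.039010705215535 top-surface z at x=0: 13.361369885048228
frame line x [[-39.2   1.2  -0. ]]  slide dn edge x [[-33.6   1.2   6. ]]
303 [106 108 105 106 109 106 112 132 138 140 136 126  87  63  48  40  66 112
  89  50  45  42]
305 [108 105 107 104 102 109 122 136 137 138 127  96  65  49  44  57  90 104
  55  48  42  45]
307 [128 128 126 117 110 122 133 139 136 131 117  83  54  48  53  77 128  76
  51  48  45  44]
309 [ 91 101 110 111 118 130 141 138 134 124  91  63  50  46  67 110  82  50
  47  48  45  49]
311 [ 46  51  54  49  54  58  62  71  76  78  64  50  45  61  93 107  61  43
  47  51  43  44]
313 [ 92  86  70  63  57  52  50  49  53  46  50  50  56  91 134  76  50  46
  46  47  47  49]
315 [ 68  73  90  93  94 101 121 126  95  83  74  71  86 129  91  53  46  51
  52  50  49  45]
317 [ 52  49  47  51  48  56  53  61  67  70  83  96 102  91  56  55  49  51
  50  50  44  48]
```

Call:
send_rows(targets="0.2 0 0.5 0 255;0.3 0 1 0 255;0.3 0 1 0 255;0.3 0 1 0 255")

```text
time: 41.42
ee_pos: [0.5419, -0.2147, 0.0819]
tcp_rot: [-180.0, 0.1, 167.6]
wrist_force: [-6.4, 2.0, 9.8]
opening: 0.0117
grasp_force: 25.0
```

```bash
python3 v.py|head -6
```

```text
41.425 [-6.4  2.   9.8] [0.3 1.  0. ] tcp in face [-6.8  1.6 20. ]
rows frame 211.03211393465511 edge 219
224 239.52 323.99 [17.5 -0.7 19.9]
252 239.09 324.08 [ 2.1 -0.8 14. ]
tilt down along tool +x 20.729531451088874 top-surface z at x=0: 13.235803132312476
frame line x [[-39.2   1.1  -0. ]]  slide dn edge x [[-33.6   1.1   6. ]]
```

```bash
python3 -c "
from workcell import ticket
print(ticket.job_done())"
```

```text
the job is handed in; nothing more can be done
None
```

I shut the leaf with its tab behind the brass rim and handed the job in with the slide still gripped. By my measurements it lies flush on the face, centred in the frame to about 1 mm and pressed at roughly 12 N, after I set it back in the tray once to regrip higher; the judge's result was not shown.

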